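# Salvaged components into their kitting nests

## Task

Put the four salvaged components (large and small capacitor, heat sink, transformer) away in the grey kitting nests, each in the nest whose recess has its shape and size, standing upright, flat on the recess floor, and with the square-cornered ones squared up to their recess. Set each down gently without dropping it, let none topple over, and leave the blue loupe and the steel nozzle standing where they are.

Things in the scene. Friction and masses are not known exactly. Their poses are not given: they have to be found in the camera images.
- large_capacitor: Large electrolytic capacitor: an upright black cylinder with aluminium top, 40 mm diameter, 50 mm high, about 90 g. It starts upright on the table; its origin is the centre of its underside; z up.
- small_capacitor: Small electrolytic capacitor: an upright black cylinder with aluminium top, 22 mm diameter, 42 mm high, about 30 g. It starts upright on the table; its origin is the centre of its underside; z up.
- heat_sink: Finned aluminium heat sink, a firm block 60 mm (its x) by 30 mm (its y), 40 mm high, fins upright and across x, about 110 g; grasp it across the 30 mm. It stands turned by up to 86 degrees. It starts upright on the table; its origin is the centre of its underside; z up.
- transformer: Small transformer: dark steel core, copper winding and white end plates, 40 x 40 mm square in plan (x and y along the sides), 40 mm high, about 180 g; can be grasped across either pair of sides. It stands turned by up to 43 degrees. It starts upright on the table; its origin is the centre of its underside; z up.
- nest_large_round: Fixed grey plastic kitting nest, a plate 90 x 90 mm, 9 mm high, with a round recess 56 mm in diameter, for the large capacitor, 6 mm deep, its floor dark and 3 mm above the table. Origin: centre of the underside, below the recess's centre; z up, x and y along the plate's sides. It cannot be moved; it lies turned by up to 23 degrees.
- nest_small_round: Fixed grey plastic kitting nest, a plate 90 x 90 mm, 9 mm high, with a round recess 38 mm in diameter, for the small capacitor, 6 mm deep, its floor dark and 3 mm above the table. Origin: centre of the underside, below the recess's centre; z up, x and y along the plate's sides. It cannot be moved; it lies turned by up to 23 degrees.
- nest_oblong: Fixed grey plastic kitting nest, a plate 90 x 90 mm, 9 mm high, with an oblong recess 76 mm (x) by 46 mm (y), for the heat sink, whose x goes along the nest's x, either way round, 6 mm deep, its floor dark and 3 mm above the table. Origin: centre of the underside, below the recess's centre; z up, x and y along the plate's sides. It cannot be moved; it lies turned by up to 23 degrees.
- nest_square: Fixed grey plastic kitting nest, a plate 90 x 90 mm, 9 mm high, with a square recess 56 x 56 mm, sides along x and y, for the transformer, any of four ways round, 6 mm deep, its floor dark and 3 mm above the table. Origin: centre of the underside, below the recess's centre; z up, x and y along the plate's sides. It cannot be moved; it lies turned by up to 23 degrees.
- loupe: Bystander to leave alone: loose blue waisted eyepiece standing among the work, 32 mm diameter, 22 mm high. Origin: centre of the underside, z up.
- nozzle: Bystander to leave alone: loose steel hot-air nozzle standing among the work, 26 mm diameter, narrowing to 12 mm, 26 mm high. Origin: centre of the underside, z up.
Mind the look-alikes: they are no part of the job. What is shaped like the heat_sink but green is not meant.

How it is judged:
By the outcome, as a careful person would: the job done as asked, in the order asked, and still so for the second after the job is handed in, with the robot touching nothing.
It also fails if it takes over 90 s, if anything falls off the work surface, if the arm or the gripper's body presses on something with over 40 N, if the wrist force passes 120 N, or if a joint passes its speed limit or range.

## Robot

A 7-joint arm with a two-finger parallel gripper is mounted at the origin on the work surface. World frame = base frame: x ahead of the robot, y to its left, z up, the work surface at z = 0. Lengths are in m, angles in rad, forces in N, time in s.
With the tool pointing down it reaches from about 0.4 to 0.85 m from the base axis. Payload 6.9 kg.
Tool frame: the origin (TCP) lies on the centre line of the jaws, within the pads' length; the fingertips stand 22 mm ahead of it and the grasp point (between the pads) lies 3 mm ahead of it; z points along the fingers, y is the line along which they close (so a half turn about z gives the same grasp; the last joint's range is limited). The gripper opens to 85 mm and grips with 20 to 120 N. Pads are 22 mm wide; open, the fingers measure 114 mm over their backs; the gripper's body (76 mm by 85 mm) begins 54 mm behind the grasp point. The pads swing forward as they close: fully open they stand 13 mm farther back than shut.
Start: joints at [-1.236, 0.507, -0.238, 1.5, 0.126, 1.149, -0.155], TCP at [0.142, 0.609, 0.253] pointing down, gripper open.
Joint ranges: [-3.08, 3.08], [-0.24, 2.05], [-1.43, 1.35], [0, 2.5], [-1.52, 4.66], [0.17, 1.96], [-2.89, 2.89]. Speed limits (rad/s): [2.39, 2.39, 3.14, 3.14, 3.14, 3.14, 3.14].

## Interface

Orientations are given as a rotation vector (axis times angle).
In Python, from bench import r gives the robot as it stands.
- The arm moves only by the tool drive_tool, never from a script. Its argument "series" is a list of rows, each a list of 3 entries, a list of its own where there are three numbers: the opening in per cent of the stroke, from 0 (shut) to 100 (fully open), then the shift along the tool's x, y, z in cm, then the turn about the tool's z in degrees. In form: [[jaw, [x, y, z], yaw], ...]. A call has 1 to 12 rows; each row is the pose to reach, as a shift and turn from the pose commanded when the call began, along the tool's axes at that moment; what a row does not reach only later rows make up. A row lasts 1/10 s, in which the tool goes at most 50 mm and 8.59 degrees, less where a joint would pass 70% of its speed; a pose out of reach is approached as far as the arm can. A call with a gripper value outside its range is refused whole. The fingers move at their own pace and stop on an object; "squeeze" is the grip in N (left out, the last holds). Time passes only in rows, so rows that repeat a pose let the fingers close. It gives the time, the measured TCP pose, the force, the opening and the grip force at its end, in the units of the state.
- r.read_state(): the state, without advancing time (a new reading comes with each control period).
- r.grab_frame(name): name is "scene" or "top" or "wrist"; returns a dict with "color" (384x512x3 uint8, blue, green, red), "intrinsics" (3x3 intrinsics, pixels), "dist_coeffs" ([k1, k2, p1, p2, k3] as OpenCV has them; the pictures are not rectified), "world_to_cam" (4x4, takes a point from world to camera coordinates). Camera axes: x right, y down, z forward; pixel columns grow to the right and rows downward; lengths in m; the calibration is good to about 2 mm. A picture is of the moment at which its call begins. There is no depth.
- r.close_job(): hands the job in; it is judged then, once.
The state is a dict: "time_s": time; "qpos": joint angles; "dq": joint speeds; "effort": joint torques, N m; "tcp_pos": TCP position; "orientation": TCP orientation; "contact_force": force on the tool from outside, world axes, zero at the start; "ft_torque": the same for the moment, N m; "finger_gap": finger opening in m; "grasp_force": force on a finger pad.
Only numpy, scipy, OpenCV 4.12 (cv2) and the standard library are available. Lean on these libraries where they do the work, as an engineer would, in place of code of your own. Each camera call takes 0.05 s, during which the arm holds its last target. There are 200 camera calls.

## Working session

There is one attempt and no reset: what is moved stays moved. The work goes in short steps, Python scripts to look and compute and a tool call to move; the robot and the scene stay as the last step left them, time stands still between calls to the robot, and variables do not carry over. Pictures are saved under pics/ and viewed, at most 15 in all, crops included, and the job is handed in when it is done.

Besides the shell and the picture viewer there is one more tool, called as name(argument=value, ...), one argument or row to a line, values as JSON. drive_tool: Moves the arm, as the interface text tells. Its arguments: {"type":"object","properties":{"series":{"type":"array","items":{"type":"array"}},"squeeze":{"type":"number"}},"required":["series"]}

```bash
mkdir -p pics; cat > h.py <<'E'
import numpy as np, cv2
from bench import r
def grab(n,save=None):
    f=r.grab_frame(n)
    if save: cv2.imwrite('pics/'+save,f['color'])
    return f
def ray(f,uv,z):
    uv=np.array(uv,float).reshape(-1,1,2)
    K=np.array(f['intrinsics'],float);d=np.array(f['dist_coeffs'],float);T=np.array(f['world_to_cam'])
    p=cv2.undistortPoints(uv,K,d).reshape(-1,2)
    R,t=T[:3,:3],T[:3,3];c=-R.T@t
    D=np.c_[p,np.ones(len(p))]@R
    s=(z-c[2])/D[:,2]
    return c+D*s[:,None]
E
python3 - <<'E'
from h import *
s=r.read_state();print(s)
for n in('top','scene'):
    f=grab(n,n+'0.png');T=f['world_to_cam'];print(n,-T[:3,:3].T@T[:3,3])
E
```

```text
{'time_s': 0.0, 'qpos': array([-1.23649957,  0.50835583, -0.23753335,  1.50111129,  0.1257079 ,
        1.14889371, -0.15479091]), 'dq': array([ 1.47077917e-03, -1.06150744e-04,  6.37972938e-04, -1.72954647e-04,
       -3.87870714e-05, -6.03690888e-04,  2.89035568e-04]), 'effort': array([-3.27819862e-04, -6.20616603e+01, -2.18685821e+00, -2.49640560e+01,
        1.27205771e-02,  1.20507547e-02, -2.90334157e-06]), 'tcp_pos': array([0.1417241 , 0.60825662, 0.25242619]), 'orientation': array([-3.58535944e-01, -3.12089276e+00,  2.77866014e-03]), 'contact_force': array([ 0.65704577, -0.32040205, -0.10232053]), 'ft_torque': array([-0.01012659,  0.05767263,  0.04720257]), 'grasp_force': 0.0, 'finger_gap': 0.08546548773898424}
top [3.87344685e-01 3.41746753e-04 8.49630026e-01]
scene [ 0.99973541 -0.50531702  0.82595374]
```

View pics/top0.png

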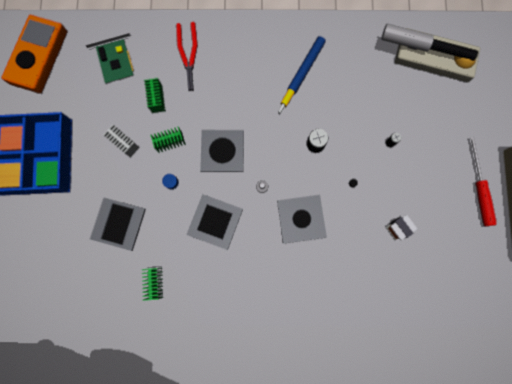

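View pics/scene0.png

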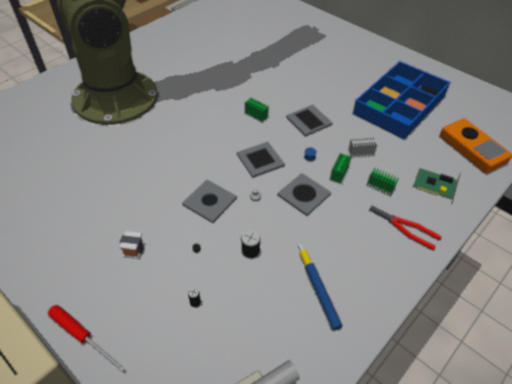

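The top view shows the nests: large round at (222,151), small round (302,219), square (215,222) and oblong (118,224). The parts are the large cap at (318,139), small cap (395,139), silver heat sink (121,141) and transformer (402,228). The loupe is at (170,181) and the nozzle at (262,186).

```bash
cat > m.py <<'E'
from h import *
f=grab('top');im=f['color'];g=cv2.cvtColor(im,cv2.COLOR_BGR2GRAY)
print(g[105:250:20,250], g[135:150,205:215:4].ravel()[:6])
hsv=cv2.cvtColor(im,cv2.COLOR_BGR2HSV)
bg=cv2.medianBlur(im,101).astype(int)
d=np.abs(im.astype(int)-bg).max(2)
m=(d>22).astype(np.uint8)
for n,(u,v) in dict(lr=(222,151),sr=(302,219),sq=(215,222),ob=(118,224)).items():
    w=np.zeros_like(m);w[v-34:v+34,u-34:u+34]=m[v-34:v+34,u-34:u+34]
    c=max(cv2.findContours(w,0,1)[0],key=cv2.contourArea)
    q=cv2.minAreaRect(c);b=cv2.boxPoints(q);P=ray(f,b,.009)
    e=P[1]-P[0];print(n,'c',P.mean(0)[:2].round(4),'sides',np.linalg.norm(P[1]-P[0]).round(3),np.linalg.norm(P[2]-P[1]).round(3),'ang',np.degrees(np.arctan2(e[1],e[0])).round(1))
    w=np.zeros_like(m);w[v-24:v+24,u-24:u+24]=(g[v-24:v+24,u-24:u+24]<55)
    c=max(cv2.findContours(w,0,1)[0],key=cv2.contourArea);q=cv2.minAreaRect(c);P=ray(f,cv2.boxPoints(q),.005);e=P[1]-P[0]
    print('   rec',P.mean(0)[:2].round(4),np.linalg.norm(P[1]-P[0]).round(3),np.linalg.norm(P[2]-P[1]).round(3),np.degrees(np.arctan2(e[1],e[0])).round(1))
for n,(u,v,z) in dict(lc=(318,139,.05),sc=(395,139,.042),hs=(121,141,.04),tr=(402,228,.04),loupe=(170,181,.022),noz=(262,186,.026),dot=(353,183,.0)).items():
    w=np.zeros_like(m);w[v-20:v+20,u-22:u+22]=(m)[v-20:v+20,u-22:u+22]
    c=min([k for k in cv2.findContours(w,0,1)[0] if cv2.contourArea(k)>15],key=lambda k:np.linalg.norm(k.reshape(-1,2).mean(0)-(u,v)))
    q=cv2.minAreaRect(c);b=cv2.boxPoints(q);P=ray(f,b,z/2);e=P[1]-P[0]
    print(n,P.mean(0)[:2].round(4),np.linalg.norm(P[1]-P[0]).round(3),np.linalg.norm(P[2]-P[1]).round(3),np.degrees(np.arctan2(e[1],e[0])).round(1))
E
python3 m.py; python3 - <<'E'
from h import *
from scipy.spatial.transform import Rotation as R
print(R.from_rotvec(r.read_state()['orientation']).as_matrix().round(3))
im=cv2.imread('pics/top0.png')
a=cv2.resize(im[110:250,90:260],None,fx=2.3,fy=2.3,interpolation=3);b=cv2.resize(im[110:250,260:430],None,fx=2.3,fy=2.3,interpolation=3)
cv2.imwrite('pics/z.png',np.hstack([a,b]))
f=grab('wrist','w0.png');T=f['world_to_cam'];print(-T[:3,:3].T@T[:3,3],f['intrinsics'][0,0])
E
```

```text
[160 159 160 162 163 163 163 162] [109 109 110 110 111 108]
lr c [0.6135 0.088 ] sides 0.092 0.091 ang -89.8
   rec [0.6159 0.0879] 0.053 0.052 -43.2
sr c [ 0.4704 -0.0788] sides 0.092 0.091 ang -81.8
   rec [ 0.4711 -0.0798] 0.036 0.035 -45.0
sq c [0.4644 0.0996] sides 0.091 0.093 ang -18.9
   rec [0.4645 0.1004] 0.055 0.055 -19.1
ob c [0.4593 0.2985] sides 0.094 0.096 ang -13.8
   rec [0.4593 0.3013] 0.077 0.045 -14.6
lc [ 0.6314 -0.1106] 0.053 0.042 -26.4
sc [ 0.6318 -0.2675] 0.029 0.025 -48.9
hs [0.6313 0.2967] 0.033 0.078 -37.5
tr [ 0.4521 -0.2792] 0.054 0.049 -57.0
loupe [0.5479 0.1938] 0.033 0.034 -89.8
noz [0.5365 0.0032] 0.024 0.027 -44.2
dot [ 0.5481 -0.1889] 0.019 0.019 -89.8
[[-0.974  0.227 -0.   ]
 [ 0.227  0.974 -0.001]
 [-0.    -0.001 -1.   ]]
[0.06627542 0.62633481 0.37290841] 312.66448646282106
```

View pics/z.png

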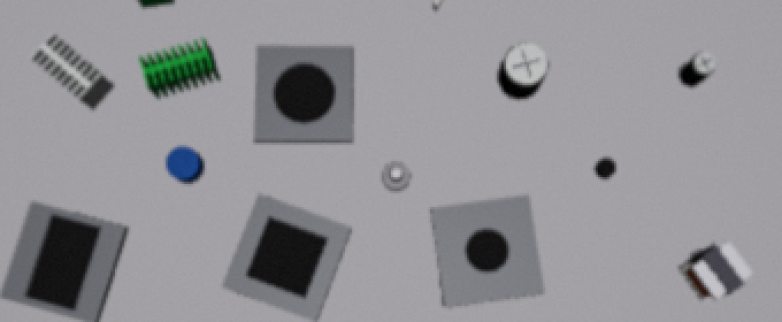

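View pics/w0.png

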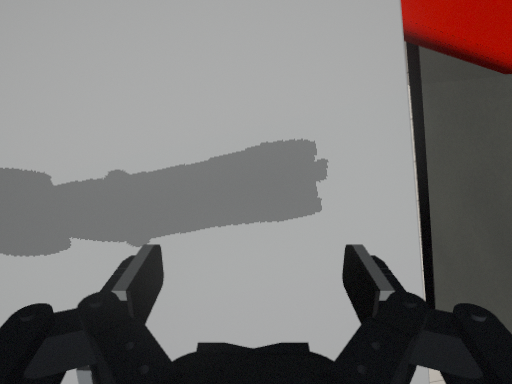

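The zoom confirms the layout. The heat sink's long axis runs about 52° from world x, and the nest sizes agree with the spec. In the wrist view the fingers are at the bottom, with the camera ahead along tool +x. I'll move to look at the heat sink from above.

```bash
cat >> h.py <<'E'
from scipy.spatial.transform import Rotation as Ro
def pose():
    s=r.read_state();return s,np.array(s['tcp_pos']),Ro.from_rotvec(s['orientation']).as_matrix()
def plan(x,y,z,hy):
    "shift cm in tool axes, yaw deg, to TCP xyz with tool y at heading hy (mod 180)"
    s,p,M=pose();h=np.degrees(np.arctan2(M[1,1],M[0,1]))
    d=(M.T@(np.array([x,y,z])-p))*100
    dy=-((hy-h+90)%180-90)
    print('shift',d.round(2),'yaw',round(dy,1),'q7',s['qpos'][6].round(2),'tcp',p.round(4),'hy',h.round(1),'t',s['time_s'])
def proj(f,P):
    T=f['world_to_cam'];rv=cv2.Rodrigues(T[:3,:3])[0]
    return cv2.projectPoints(np.array(P,float).reshape(-1,3),rv,T[:3,3],f['intrinsics'],np.array(f['dist_coeffs'],float))[0].reshape(-1,2)
E
python3 - <<'E'
from h import *
s,p,M=pose();f=grab('wrist')
for a in(0,.04,.08,.12): print(a,[proj(f,p+M@[a,0,.25-z])[0].round() for z in (0,.04)])
plan(.6313+.06*np.cos(np.radians(52.5)),.2967+.06*np.sin(np.radians(52.5)),.25,142.5)
E
```

```text
0 [array([252., 154.]), array([252., 162.])]
0.04 [array([252., 121.]), array([252., 125.])]
0.08 [array([252.,  85.]), array([252.,  84.])]
0.12 [array([252.,  46.]), array([252.,  41.])]
shift [-57.23 -13.8    0.3 ] yaw -65.6 q7 -0.15 tcp [0.1417 0.6085 0.2529] hy 76.9 t 0.25
```

```bash
python3 -c "
from h import *
plan(.6313,.2967,.2,142.5)"
```

```text
shift [-54.75 -19.26   5.3 ] yaw -65.6 q7 -0.15 tcp [0.1417 0.6085 0.2529] hy 76.9 t 0.25
```

drive_tool(
  series=[
    [100,[-54.7,-19.3,5.3],-65.6],
    [100,[-54.7,-19.3,5.3],-65.6],
    [100,[-54.7,-19.3,5.3],-65.6],
    [100,[-54.7,-19.3,5.3],-65.6],
    [100,[-54.7,-19.3,5.3],-65.6],
    [100,[-54.7,-19.3,5.3],-65.6],
    [100,[-54.7,-19.3,5.3],-65.6],
    [100,[-54.7,-19.3,5.3],-65.6],
    [100,[-54.7,-19.3,5.3],-65.6],
    [100,[-54.7,-19.3,5.3],-65.6],
    [100,[-54.7,-19.3,5.3],-65.6],
    [100,[-54.7,-19.3,5.3],-65.6],
  ],
)

```text
time_s: 1.45
tcp_pos: [0.6341, 0.2925, 0.1993]
orientation: [1.383, -2.82, 0.003]
contact_force: [-0.2, -0.2, -0.2]
finger_gap: 0.0855
grasp_force: 0.0
```

```bash
python3 - <<'E'
from h import *
f=grab('wrist','w1.png')
print(proj(f,[[.6313,.2967,.04]]))
plan(.6313,.2967,.2,142.5)
E
```

```text
[[258.46400677 176.29927031]]
shift [-0.26  1.07 -0.19] yaw -0.6 q7 1.76 tcp [0.6381 0.2881 0.1981] hy 141.9 t 1.5
```

View pics/w1.png

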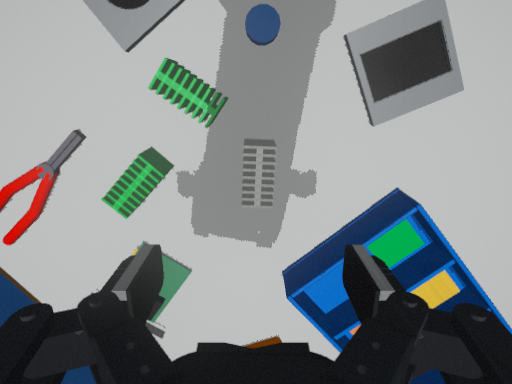

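The heat sink is centred at (258,177), exactly where the projection puts it, with its sides parallel to the image columns. I'll let the arm settle, then read the pose.

drive_tool(
  series=[
    [100,[0,0,0],0],
    [100,[0,0,0],0],
    [100,[0,0,0],0],
    [100,[0,0,0],0],
  ],
)

```text
time_s: 1.9
tcp_pos: [0.6297, 0.2981, 0.2008]
orientation: [-1.392, 2.816, 0.001]
contact_force: [0.4, 0.3, -0.4]
finger_gap: 0.0854
grasp_force: 0.0
```

```bash
python3 - <<'E'
from h import *
plan(.6313,.2967,.036,142.5)
f=grab('wrist');g=cv2.cvtColor(f['color'],cv2.COLOR_BGR2GRAY)
u,v=proj(f,[.6313,.2967,.04])[0].astype(int);print(u,v)
w=np.zeros_like(g);w[v-42:v+42,u-28:u+28]=(g>150)[v-42:v+42,u-28:u+28]*255
crop=cv2.resize(f['color'][v-60:v+60,u-60:u+60],None,fx=5,fy=5);cv2.imwrite('pics/hs.png',crop)
E
```

```text
shift [ 0.02 -0.22 16.48] yaw 0.1 q7 1.76 tcp [0.6297 0.2981 0.2008] hy 142.6 t 1.9
250 173
```

View pics/hs.png

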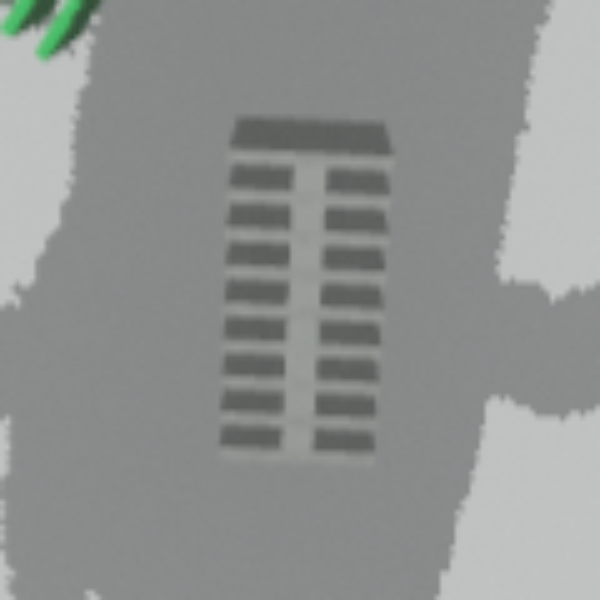

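The top face of the heat sink has corners at crop pixels (230,155), (393,155), (375,462) and (220,460).

```bash
python3 - <<'E'
from h import *
f=grab('wrist')
c=np.array([[230,155],[393,155],[375,462],[220,460]])/5+[190,113]
P=ray(f,c,.04);a=(P[0]+P[1]-P[2]-P[3])/2;C=P.mean(0)
print(C,np.linalg.norm(a),np.linalg.norm(P[0]-P[1]),np.degrees(np.arctan2(a[1],a[0])))
plan(C[0],C[1],.036,np.degrees(np.arctan2(a[1],a[0]))+90)
E
```

```text
[0.63241233 0.29792332 0.04      ] 0.05934044328170676 0.0294905824065246 -130.00707897842193
shift [-0.16 -0.16 16.47] yaw 2.6 q7 1.76 tcp [0.6301 0.2976 0.2007] hy 142.6 t 2.0
```

drive_tool(
  series=[
    [100,[-0.2,-0.2,4],2.6],
    [100,[-0.2,-0.2,8],2.6],
    [100,[-0.2,-0.2,12],2.6],
    [100,[-0.2,-0.2,15],2.6],
    [100,[-0.2,-0.2,16.4],2.6],
    [100,[-0.2,-0.2,16.4],2.6],
    [100,[-0.2,-0.2,16.4],2.6],
    [30,[-0.2,-0.2,16.4],2.6],
    [20,[-0.2,-0.2,16.4],2.6],
    [20,[-0.2,-0.2,16.4],2.6],
    [20,[-0.2,-0.2,16.4],2.6],
    [20,[-0.2,-0.2,16.4],2.6],
  ],
  squeeze=40,
)

```text
time_s: 3.2
tcp_pos: [0.6339, 0.2973, 0.0372]
orientation: [-1.324, 2.847, 0.0]
contact_force: [-0.9, -0.4, 5.8]
finger_gap: 0.0288
grasp_force: 41.5
```

```bash
python3 - <<'E'
from h import *
s=r.read_state();print(s['finger_gap'],s['grasp_force'],s['contact_force'])
plan(.4593,.300,.15,75.8)
E
```

```text
0.028845251675143548 41.46646320819855 [-0.94770365 -0.37303476  5.8405453 ]
shift [ 11.03  13.53 -11.3 ] yaw 64.1 q7 1.65 tcp [0.6339 0.2973 0.0372] hy 139.9 t 3.2
```

```bash
python3 - <<'E'
from h import *
plan(.537,.281,.15,75.8)
E
```

```text
shift [  7.48   6.36 -11.3 ] yaw 64.1 q7 1.65 tcp [0.6339 0.2973 0.0372] hy 139.9 t 3.2
```

drive_tool(
  series=[
    [20,[0,0,-3],0],
    [20,[0,0,-7],0],
    [20,[1,1,-10],8],
    [20,[3,2.5,-11.3],16],
    [20,[5,4,-11.3],24],
    [20,[7,5.5,-11.3],32],
    [20,[7.5,6.4,-11.3],40],
    [20,[7.5,6.4,-11.3],48],
    [20,[7.5,6.4,-11.3],56],
    [20,[7.5,6.4,-11.3],64.1],
    [20,[7.5,6.4,-11.3],64.1],
    [20,[7.5,6.4,-11.3],64.1],
  ],
)

```text
time_s: 4.4
tcp_pos: [0.536, 0.281, 0.1491]
orientation: [-0.382, -3.118, 0.001]
contact_force: [0.3, 1.0, -1.5]
finger_gap: 0.0294
grasp_force: 40.5
```

drive_tool(
  series=[
    [20,[0,0,0],0],
    [20,[0,0,0],0],
    [20,[0,0,0],0],
  ],
)

```text
time_s: 4.7
tcp_pos: [0.5363, 0.2808, 0.1492]
orientation: [-0.387, -3.117, -0.0]
contact_force: [-0.7, -0.3, -2.8]
finger_gap: 0.029
grasp_force: 40.5
```

```bash
python3 - <<'E'
from h import *
s=r.read_state();print(s['finger_gap'],s['grasp_force'])
f=grab('wrist','w2.png')
print(proj(f,[[.4593,.3,.009]]))
plan(.4593,.300,.05,75.8)
E
```

```text
0.029038656741403292 40.543198585510254
[[251.73713831  84.45286907]]
shift [ 7.94 -0.02  9.92] yaw 0.0 q7 0.71 tcp [0.5363 0.2808 0.1492] hy 75.8 t 4.75
```

View pics/w2.png

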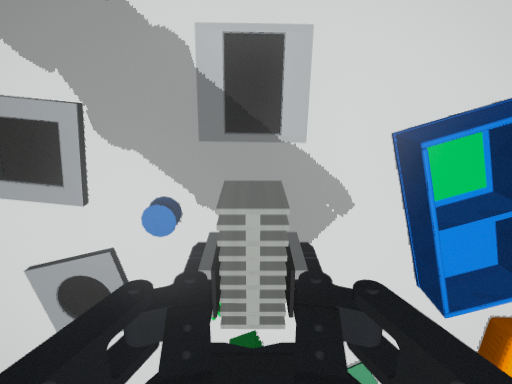

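The recess appears with corners near (223,32) to (284,134). The held sink is square in the jaws, and the loupe at (160,218) is undisturbed.

```bash
cat >> h.py <<'E'
def recess(f,xy,half,thr=60,z=.0075):
    g=cv2.GaussianBlur(cv2.cvtColor(f['color'],cv2.COLOR_BGR2GRAY),(3,3),0);u,v=proj(f,[xy[0],xy[1],.009])[0].astype(int)
    w=np.zeros_like(g);a,b=max(v-half,0),max(u-half,0);w[a:v+half,b:u+half]=(g<thr)[a:v+half,b:u+half]
    c=max(cv2.findContours(w,0,1)[0],key=cv2.contourArea)
    P=ray(f,c.reshape(-1,2),z)[:,:2];q=cv2.minAreaRect((P*1000).astype(np.float32));b=cv2.boxPoints(q)
    e=b[1]-b[0];print('recess',np.round(q[0],1),np.round([np.linalg.norm(e),np.linalg.norm(b[2]-b[1])],1),np.degrees(np.arctan2(e[1],e[0])).round(1));return np.array(q[0])/1000
E
python3 - <<'E'
from h import *
f=grab('wrist');g=cv2.cvtColor(f['color'],cv2.COLOR_BGR2GRAY);print(g[80,190:320:5])
recess(f,(.4593,.3),62)
P=ray(f,[(196,24),(313,25),(307,142),(197,142)],.009);print(P.mean(0),P)
E
```

```text
[150 150 119 121 163 179 180  67  67  63  62  63  61  61  61  63  66  65
  71 178 178 177 177 178 197 209]
recess [480.3 291. ] [29.6 35. ] -15.6
[0.46089689 0.30083391 0.009     ] [[0.4068554  0.27001815 0.009     ]
 [0.42908577 0.35534407 0.009     ]
 [0.51510544 0.33362846 0.009     ]
 [0.49254095 0.24434497 0.009     ]]
```

```bash
python3 - <<'E'
from h import *
f=grab('wrist')
recess(f,(.4593,.3),62,90)
plan(.4605,.3005,.04,75.6)
E
```

```text
recess [460.4 300.5] [75.9 46.1] -15.3
shift [ 7.84  0.05 10.93] yaw 0.2 q7 0.71 tcp [0.5363 0.2808 0.1493] hy 75.8 t 4.85
```

drive_tool(
  series=[
    [20,[4,0,0],1.1],
    [20,[7.8,0,1],1.1],
    [20,[7.8,0,5],1.1],
    [20,[7.8,0,8],1.1],
    [20,[7.8,0,9.5],1.1],
    [20,[7.8,0,9.8],1.1],
    [20,[7.8,0,9.8],1.1],
    [20,[7.8,0,9.8],1.1],
  ],
)

```text
time_s: 5.65
tcp_pos: [0.4613, 0.3004, 0.0522]
orientation: [0.419, 3.112, 0.002]
contact_force: [0.9, -0.1, -0.7]
finger_gap: 0.0292
grasp_force: 40.6
```

```bash
python3 - <<'E'
from h import *
plan(.4604,.3005,.0402,74.7); s=r.read_state();print(s['contact_force'],s['finger_gap'])
E
```

```text
shift [ 0.09 -0.01  1.2 ] yaw -0.0 q7 0.56 tcp [0.4613 0.3004 0.0522] hy 74.7 t 5.65
[ 0.92774008 -0.05432959 -0.7271861 ] 0.029175834210711234
```

drive_tool(
  series=[
    [20,[0,0,0.4],0],
    [20,[0,0,0.8],0],
    [20,[0,0,1.0],0],
    [20,[0,0,1.1],0],
    [20,[0,0,1.2],0],
    [20,[0,0,1.2],0],
    [20,[0,0,1.2],0],
  ],
)

```text
time_s: 6.35
tcp_pos: [0.4605, 0.3, 0.0401]
orientation: [0.418, 3.113, -0.0]
contact_force: [-1.6, -1.4, 7.2]
finger_gap: 0.0294
grasp_force: 41.7
```

drive_tool(
  series=[
    [40,[0,0,0],0],
    [55,[0,0,0],0],
    [60,[0,0,0],0],
    [70,[0,0,-2],0],
    [100,[0,0,-6],0],
    [100,[0,0,-11],0],
    [100,[0,0,-13],0],
    [100,[0,0,-13],0],
    [100,[0,0,-13],0],
  ],
)

```text
time_s: 7.25
tcp_pos: [0.4606, 0.2999, 0.1692]
orientation: [0.419, 3.113, 0.0]
contact_force: [-0.3, -0.1, -0.9]
finger_gap: 0.0853
grasp_force: 0.0
```

```bash
python3 - <<'E'
from h import *
f=grab('wrist','w3.png')
plan(.632,-.112,.2,90)
E
```

```text
shift [-27.44 -35.16  -3.15] yaw -15.3 q7 0.59 tcp [0.4602 0.2996 0.1683] hy 74.7 t 7.3
```

View pics/w3.png

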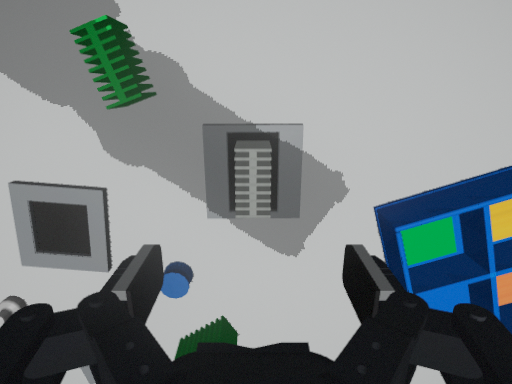

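The heat sink sits inside its recess at (253,178), squared up. Next is the large capacitor.

drive_tool(
  series=[
    [100,[-27.4,-35.2,-3.1],-15],
    [100,[-27.4,-35.2,-3.1],-15],
    [100,[-27.4,-35.2,-3.1],-15],
    [100,[-27.4,-35.2,-3.1],-15],
    [100,[-27.4,-35.2,-3.1],-15],
    [100,[-27.4,-35.2,-3.1],-15],
    [100,[-27.4,-35.2,-3.1],-15],
    [100,[-27.4,-35.2,-3.1],-15],
    [100,[-27.4,-35.2,-3.1],-15],
    [100,[-27.4,-35.2,-3.1],-15],
    [100,[-27.4,-35.2,-3.1],-15],
    [100,[-27.4,-35.2,-3.1],-15],
  ],
)

```text
time_s: 8.5
tcp_pos: [0.6313, -0.1102, 0.1987]
orientation: [-0.006, -3.139, -0.002]
contact_force: [-0.6, 0.8, 0.4]
finger_gap: 0.0854
grasp_force: 0.0
```

drive_tool(
  series=[
    [100,[0,0,0],0],
    [100,[0,0,0],0],
    [100,[0,0,0],0],
    [100,[0,0,0],0],
  ],
)

```text
time_s: 8.9
tcp_pos: [0.632, -0.1113, 0.2005]
orientation: [0.007, 3.141, -0.0]
contact_force: [0.7, 0.5, -0.4]
finger_gap: 0.0852
grasp_force: 0.0
```

```bash
python3 - <<'E'
from h import *
f=grab('wrist','w4.png')
print(proj(f,[[.632,-.112,.05]]))
plan(.632,-.112,.2,90)
E
```

```text
[[251.43674118 176.99999788]]
shift [-0.   -0.05  0.05] yaw -0.3 q7 1.6 tcp [ 0.632  -0.1115  0.2005] hy 89.7 t 8.95
```

View pics/w4.png

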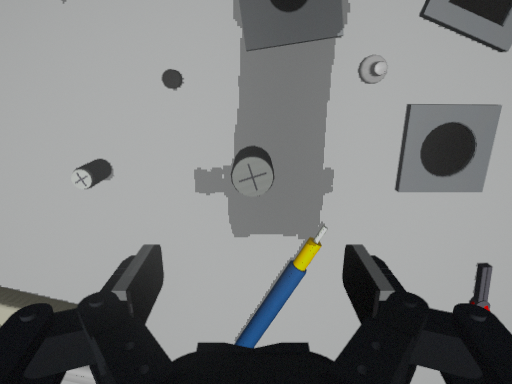

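The large cap's top is at (252,178), within 1 px of the prediction. The small cap's top is at (82,178), and the large round recess at (449,150).

```bash
python3 - <<'E'
from h import *
f=grab('wrist');g=cv2.cvtColor(f['color'],cv2.COLOR_BGR2GRAY)
recess(f,(.6145,.088),40,90)
print(ray(f,[[252.5,178]],.05),ray(f,[[82.5,178.5]],.042))
plan(.633,-.111,.040,90)
E
```

```text
recess [616.2  88.5] [55.8 56.3] -0.0
[[ 0.63294776 -0.11122272  0.05      ]] [[ 0.63490047 -0.26978302  0.042     ]]
shift [-0.1   0.07 16.04] yaw -0.3 q7 1.6 tcp [ 0.632  -0.1116  0.2004] hy 89.7 t 9.0
```

drive_tool(
  series=[
    [100,[-0.1,0,4],0],
    [100,[-0.1,0,8],0],
    [100,[-0.1,0,12],0],
    [100,[-0.1,0,15],0],
    [100,[-0.1,0,16],0],
    [100,[-0.1,0,16],0],
    [100,[-0.1,0,16],0],
    [40,[-0.1,0,16],0],
    [30,[-0.1,0,16],0],
    [30,[-0.1,0,16],0],
    [30,[-0.1,0,16],0],
    [30,[-0.1,0,16],0],
  ],
)

```text
time_s: 10.2
tcp_pos: [0.6335, -0.1119, 0.0415]
orientation: [0.009, 3.14, -0.001]
contact_force: [-0.8, -0.2, 6.3]
finger_gap: 0.0393
grasp_force: 39.9
```

```bash
python3 - <<'E'
from h import *
plan(.6162,.0885,.043,90)
E
```

```text
shift [ 1.84 20.03 -0.16] yaw -0.3 q7 1.56 tcp [ 0.6335 -0.1119  0.0415] hy 89.7 t 10.2
```

drive_tool(
  series=[
    [30,[0,0,-3],0],
    [30,[0,0,-6],0],
    [30,[0.5,5,-6],0],
    [30,[0.9,9,-6],0],
    [30,[1.4,13,-6],0],
    [30,[1.8,17,-6],0],
    [30,[1.8,20,-6],0],
    [30,[1.8,20,-5],0],
    [30,[1.8,20,-3],0],
    [30,[1.8,20,-1.5],0],
    [30,[1.8,20,-1.5],0],
    [30,[1.8,20,-1.5],0],
  ],
)

```text
time_s: 11.4
tcp_pos: [0.6161, 0.0877, 0.0554]
orientation: [-0.009, -3.141, 0.0]
contact_force: [0.9, 0.1, -0.3]
finger_gap: 0.0385
grasp_force: 40.6
```

```bash
python3 - <<'E'
from h import *
plan(.6162,.0885,.0445,90)
E
```

```text
shift [-0.01  0.08  1.09] yaw -0.3 q7 1.25 tcp [0.6161 0.0877 0.0554] hy 89.7 t 11.4
```

drive_tool(
  series=[
    [30,[0,0.1,0.4],0],
    [30,[0,0.1,0.7],0],
    [30,[0,0.1,0.9],0],
    [30,[0,0.1,1.0],0],
    [30,[0,0.1,1.1],0],
    [30,[0,0.1,1.1],0],
    [30,[0,0.1,1.1],0],
  ],
)

```text
time_s: 12.1
tcp_pos: [0.6161, 0.0892, 0.0445]
orientation: [0.009, 3.141, -0.0]
contact_force: [-0.9, -0.8, 2.3]
finger_gap: 0.0386
grasp_force: 40.7
```

drive_tool(
  series=[
    [30,[0,0,0.05],0],
    [30,[0,0,0.1],0],
    [30,[0,0,0.1],0],
  ],
)

```text
time_s: 12.4
tcp_pos: [0.6161, 0.0893, 0.0444]
orientation: [0.009, 3.141, -0.0]
contact_force: [-4.4, -1.5, 9.7]
finger_gap: 0.0395
grasp_force: 41.6
```

drive_tool(
  series=[
    [50,[0,0,0],0],
    [65,[0,0,0],0],
    [70,[0,0,0],0],
    [80,[0,0,-2],0],
    [100,[0,0,-6],0],
    [100,[0,0,-11],0],
    [100,[0,0,-14],0],
    [100,[0,0,-14],0],
    [100,[0,0,-14],0],
  ],
)

```text
time_s: 13.3
tcp_pos: [0.6162, 0.0893, 0.1837]
orientation: [0.009, 3.14, 0.0]
contact_force: [-1.4, 0.5, -1.0]
finger_gap: 0.0853
grasp_force: 0.0
```

```bash
python3 - <<'E'
from h import *
f=grab('wrist','w5.png')
print(proj(f,[[.6162,.0885,.053],[.6162,.0885,.003]]))
plan(.6349,-.2698,.17,90)
E
```

```text
[[251.27625448 183.28451181]
 [251.42046549 168.38224559]]
shift [ -2.13 -35.88   1.26] yaw -0.3 q7 1.28 tcp [0.6156 0.0891 0.1825] hy 89.7 t 13.35
```

View pics/w5.png

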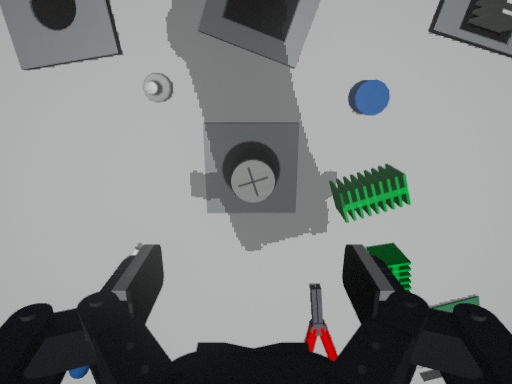

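The large cap stands in its recess, with its top at (253,182) as predicted. The loupe and nozzle are undisturbed. Next is the small cap.

drive_tool(
  series=[
    [100,[-2.1,-35.9,1.3],0],
    [100,[-2.1,-35.9,1.3],0],
    [100,[-2.1,-35.9,1.3],0],
    [100,[-2.1,-35.9,1.3],0],
    [100,[-2.1,-35.9,1.3],0],
    [100,[-2.1,-35.9,1.3],0],
    [100,[-2.1,-35.9,1.3],0],
    [100,[-2.1,-35.9,1.3],0],
    [100,[-2.1,-35.9,1.3],0],
    [100,[-2.1,-35.9,1.3],0],
    [100,[-2.1,-35.9,1.3],0],
    [100,[-2.1,-35.9,1.3],0],
  ],
)

```text
time_s: 14.55
tcp_pos: [0.6356, -0.2674, 0.1703]
orientation: [0.004, 3.142, 0.001]
contact_force: [-0.1, 0.1, 0.5]
finger_gap: 0.0853
grasp_force: 0.0
```

drive_tool(
  series=[
    [100,[0,0,0],0],
    [100,[0,0,0],0],
    [100,[0,0,0],0],
  ],
)

```text
time_s: 14.85
tcp_pos: [0.6352, -0.2695, 0.1705]
orientation: [0.008, 3.141, -0.0]
contact_force: [-0.4, -0.1, -0.3]
finger_gap: 0.0855
grasp_force: 0.0
```

```bash
python3 - <<'E'
from h import *
f=grab('wrist','w6.png');g=cv2.cvtColor(f['color'],cv2.COLOR_BGR2GRAY)
print(proj(f,[[.6349,-.2698,.042]]))
plan(.6349,-.2698,.034,90)
u,v=proj(f,[.6349,-.2698,.042])[0].astype(int)
c=f['color'][v-40:v+40,u-40:u+40];cv2.imwrite('pics/sc.png',np.hstack([cv2.resize(c,(400,400)),cv2.resize(f['color'],(400,400))]));print(u,v)
E
```

```text
[[251.86505904 183.87288001]]
shift [ 3.000e-02 -1.000e-02  1.364e+01] yaw -0.3 q7 1.84 tcp [ 0.6352 -0.2697  0.1704] hy 89.7 t 14.9
251 183
```

View pics/sc.png

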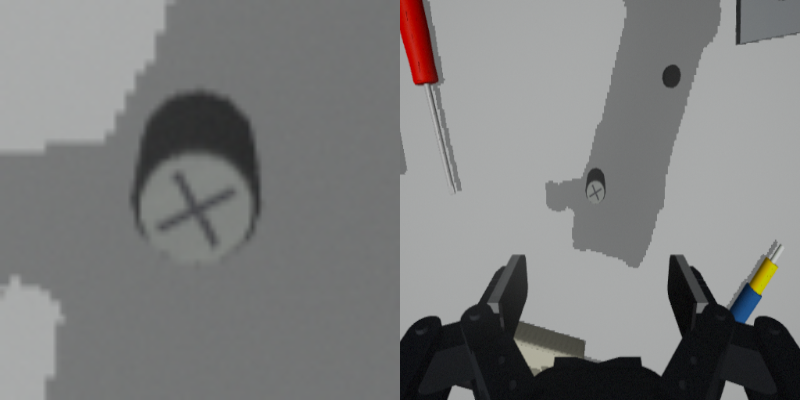

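The small cap's top is at about (250,184), 1–2 px left of the prediction, so I'll shift −0.1 cm in y and grasp.

drive_tool(
  series=[
    [100,[0,-0.1,4],0],
    [100,[0,-0.1,8],0],
    [80,[0,-0.1,11],0],
    [70,[0,-0.1,13],0],
    [60,[0,-0.1,13.4],0],
    [60,[0,-0.1,13.4],0],
    [40,[0,-0.1,13.4],0],
    [30,[0,-0.1,13.4],0],
    [15,[0,-0.1,13.4],0],
    [10,[0,-0.1,13.4],0],
    [10,[0,-0.1,13.4],0],
    [10,[0,-0.1,13.4],0],
  ],
  squeeze=35,
)

```text
time_s: 16.1
tcp_pos: [0.636, -0.2712, 0.038]
orientation: [0.009, 3.139, -0.002]
contact_force: [-0.3, -0.0, 6.1]
finger_gap: 0.0208
grasp_force: 34.2
```

```bash
python3 - <<'E'
from h import *
plan(.471+.08,-.0795,.13,90)
E
```

```text
shift [ 8.58 19.11 -9.24] yaw -0.3 q7 1.81 tcp [ 0.636  -0.2712  0.038 ] hy 89.7 t 16.1
```

drive_tool(
  series=[
    [10,[0,0,-4],0],
    [10,[0,0,-8],0],
    [10,[2,4,-9.2],0],
    [10,[4,8,-9.2],0],
    [10,[6,12,-9.2],0],
    [10,[8,16,-9.2],0],
    [10,[8.6,19.1,-9.2],0],
    [10,[8.6,19.1,-9.2],0],
    [10,[8.6,19.1,-9.2],0],
    [10,[8.6,19.1,-9.2],0],
    [10,[8.6,19.1,-9.2],0],
  ],
)

```text
time_s: 17.2
tcp_pos: [0.5504, -0.081, 0.1283]
orientation: [0.012, 3.141, -0.001]
contact_force: [0.9, 0.1, -0.3]
finger_gap: 0.0206
grasp_force: 34.4
```

```bash
python3 - <<'E'
from h import *
f=grab('wrist','w7.png')
c=recess(f,(.471,-.0795),45,90)
plan(c[0],c[1],.041,90)
E
```

```text
recess [471.1 -78.4] [38.5 38.3] -0.4
shift [7.92 0.19 8.72] yaw -0.4 q7 1.55 tcp [ 0.5503 -0.0808  0.1282] hy 89.6 t 17.25
```

View pics/w7.png

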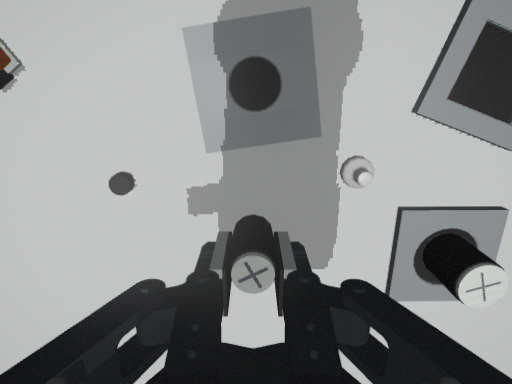

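The small round recess is at (255,84), with its measured size at 38.4 mm. The cap is held upright between the pads.

drive_tool(
  series=[
    [10,[4,0.1,0],0],
    [10,[7.9,0.2,1],0],
    [10,[7.9,0.2,4],0],
    [10,[7.9,0.2,6.5],0],
    [10,[7.9,0.2,7.6],0],
    [10,[7.9,0.2,7.6],0],
    [10,[7.9,0.2,7.6],0],
  ],
)

```text
time_s: 17.95
tcp_pos: [0.4717, -0.0772, 0.0526]
orientation: [0.009, 3.141, -0.0]
contact_force: [0.8, -0.2, 0.3]
finger_gap: 0.021
grasp_force: 34.4
```

```bash
python3 - <<'E'
from h import *
plan(.4711,-.0787,.041,90)
E
```

```text
shift [ 0.06 -0.15  1.16] yaw -0.3 q7 1.52 tcp [ 0.4717 -0.0772  0.0526] hy 89.7 t 17.95
```

drive_tool(
  series=[
    [10,[0,-0.1,0.4],0],
    [10,[0,-0.1,0.7],0],
    [10,[0,-0.1,0.9],0],
    [10,[0,-0.1,1.05],0],
    [10,[0,-0.1,1.15],0],
    [10,[0,-0.1,1.15],0],
    [10,[0,-0.1,1.15],0],
  ],
)

```text
time_s: 18.65
tcp_pos: [0.4712, -0.0779, 0.0409]
orientation: [0.008, 3.141, -0.0]
contact_force: [0.5, -1.0, 2.7]
finger_gap: 0.0204
grasp_force: 34.7
```

drive_tool(
  series=[
    [10,[0,0,0.05],0],
    [10,[0,0,0.1],0],
    [10,[0,0,0.1],0],
  ],
)

```text
time_s: 18.95
tcp_pos: [0.4713, -0.0779, 0.0408]
orientation: [0.008, 3.141, -0.001]
contact_force: [-3.6, 0.4, 15.8]
finger_gap: 0.0205
grasp_force: 36.1
```

Contact is confirmed, so I'll release, rise and look at the transformer.

drive_tool(
  series=[
    [30,[0,0,0],0],
    [45,[0,0,0],0],
    [50,[0,0,0],0],
    [60,[0,0,-2],0],
    [100,[0,0,-6],0],
    [100,[0,0,-11],0],
    [100,[0,0,-13],0],
    [100,[0,0,-13],0],
    [100,[0,0,-13],0],
  ],
)

```text
time_s: 19.85
tcp_pos: [0.471, -0.078, 0.1696]
orientation: [0.009, 3.141, -0.0]
contact_force: [-0.9, 0.6, 0.5]
finger_gap: 0.0857
grasp_force: 0.0
```

```bash
python3 - <<'E'
from h import *
f=grab('wrist','w8.png')
print(proj(f,[[.4711,-.0787,.045]]))
# aluminium top check
u,v=proj(f,[.4711,-.0787,.045])[0].astype(int);g=cv2.cvtColor(f['color'],cv2.COLOR_BGR2GRAY)
w=np.zeros_like(g);w[v-22:v+22,u-22:u+22]=g[v-22:v+22,u-22:u+22]>100
c=min(cv2.findContours(w,0,1)[0],key=lambda k:np.linalg.norm(k.reshape(-1,2).mean(0)-(u,v)) if cv2.contourArea(k)>60 else 1e9)
print(cv2.minEnclosingCircle(c), g[v-25:v+25:4,u])
plan(.4535,-.2805,.19,57)
plan(.4535,-.2805,.19,33)
E
```

```text
[[251.40866613 185.69854438]]
((252.62203979492188, 185.26771545410156), 11.590977668762207) [ 42  39  38  41 133 117  96 133 134 112  93  94  92]
shift [  1.6  -20.26  -2.11] yaw 32.7 q7 1.58 tcp [ 0.4706 -0.078   0.1689] hy 89.7 t 19.9
shift [  1.6  -20.26  -2.11] yaw 56.7 q7 1.58 tcp [ 0.4706 -0.078   0.1689] hy 89.7 t 19.9
```

drive_tool(
  series=[
    [100,[1.6,-20.3,-2.1],0],
    [100,[1.6,-20.3,-2.1],0],
    [100,[1.6,-20.3,-2.1],0],
    [100,[1.6,-20.3,-2.1],0],
    [100,[1.6,-20.3,-2.1],0],
    [100,[1.6,-20.3,-2.1],0],
    [100,[1.6,-20.3,-2.1],0],
    [100,[1.6,-20.3,-2.1],0],
    [100,[1.6,-20.3,-2.1],0],
    [100,[1.6,-20.3,-2.1],0],
  ],
)

```text
time_s: 20.9
tcp_pos: [0.4544, -0.2798, 0.1908]
orientation: [-0.006, -3.142, -0.0]
contact_force: [0.1, -0.3, 0.3]
finger_gap: 0.0852
grasp_force: 0.0
```

```bash
python3 - <<'E'
from h import *
f=grab('wrist','w9.png')
u,v=proj(f,[.4535,-.2805,.04])[0].astype(int);print(u,v)
cv2.imwrite('pics/tr.png',cv2.resize(f['color'][v-60:v+60,u-60:u+60],(600,600)))
np.savez('w9.npz',**{k:np.array(x) for k,x in f.items()})
print(r.read_state()['tcp_pos'])
E
```

```text
251 175
[ 0.45433894 -0.28004482  0.19085357]
```

View pics/tr.png

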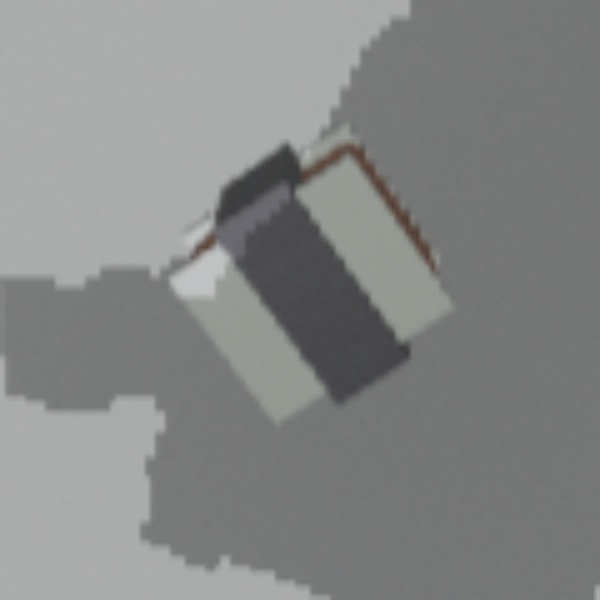

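The transformer's top corners are at crop pixels (350,152), (453,308), (280,427) and (168,283). The dark core protrudes at (252,211) and (375,378).

```bash
python3 - <<'E'
from h import *
f=dict(np.load('w9.npz'))
c=np.array([[350,152],[453,308],[280,427],[168,283],[252,211],[375,378]])/5+[191,115]
P=ray(f,c,.04)[:,:2]
d=lambda i,j:(np.linalg.norm(P[i]-P[j]).round(4),np.degrees(np.arctan2(*(P[i]-P[j])[::-1])).round(1))
print(d(0,1),d(3,2),d(0,3),d(1,2),'core',d(4,5))
C1=P[:4].mean(0);C2=P[4:].mean(0);print(C1,C2)
plan(*((C1+C2)/2),.034,d(0,1)[1]);plan(*((C1+C2)/2),.034,d(0,1)[1]+90)
E
```

```text
(np.float64(0.034), np.float64(-146.6)) (np.float64(0.034), np.float64(-144.3)) (np.float64(0.0401), np.float64(125.9)) (np.float64(0.0387), np.float64(125.9)) core (np.float64(0.0382), np.float64(-144.8))
[ 0.4515666  -0.27859318] [ 0.45184685 -0.27821909]
shift [ 0.26  0.16 15.69] yaw 56.4 q7 1.99 tcp [ 0.4543 -0.28    0.1909] hy 89.8 t 20.95
shift [ 0.26  0.16 15.69] yaw -33.6 q7 1.99 tcp [ 0.4543 -0.28    0.1909] hy 89.8 t 20.95
```

drive_tool(
  series=[
    [100,[0.3,0.2,0],8],
    [100,[0.3,0.2,1],16],
    [100,[0.3,0.2,3],24],
    [100,[0.3,0.2,5],32],
    [100,[0.3,0.2,7],40],
    [100,[0.3,0.2,8],48],
    [100,[0.3,0.2,9],54.8],
    [100,[0.3,0.2,9],54.8],
    [100,[0.3,0.2,12],54.8],
    [100,[0.3,0.2,14.5],54.8],
    [100,[0.3,0.2,15.5],54.8],
    [100,[0.3,0.2,15.5],54.8],
  ],
)

```text
time_s: 22.15
tcp_pos: [0.4507, -0.2785, 0.0351]
orientation: [-1.449, -2.785, -0.0]
contact_force: [-0.0, 0.2, -0.2]
finger_gap: 0.0852
grasp_force: 0.0
```

drive_tool(
  series=[
    [100,[0,0,0],0],
    [60,[0,0,0],0],
    [50,[0,0,0],0],
    [40,[0,0,0],0],
    [30,[0,0,0],0],
    [30,[0,0,0],0],
    [30,[0,0,0],0],
  ],
  squeeze=45,
)

```text
time_s: 22.85
tcp_pos: [0.4515, -0.2791, 0.0366]
orientation: [1.453, 2.784, -0.0]
contact_force: [-0.5, 0.7, 5.5]
finger_gap: 0.039
grasp_force: 46.1
```

```bash
python3 - <<'E'
from h import *
a=np.radians(161)
plan(.4645-.08*np.cos(a),.1-.08*np.sin(a),.13,71)
E
```

```text
shift [23.87 27.47 -9.35] yaw -36.1 q7 1.23 tcp [ 0.4515 -0.2791  0.0366] hy 34.9 t 22.85
```

drive_tool(
  series=[
    [30,[0,0,-4],0],
    [30,[0,0,-8],0],
    [30,[2,3,-9.4],0],
    [30,[5,6,-9.4],-6],
    [30,[8,9.5,-9.4],-12],
    [30,[11,12.5,-9.4],-18],
    [30,[14,16,-9.4],-24],
    [30,[17,19.5,-9.4],-30],
    [30,[20,23,-9.4],-36.1],
    [30,[23.9,27.5,-9.4],-36.1],
    [30,[23.9,27.5,-9.4],-36.1],
    [30,[23.9,27.5,-9.4],-36.1],
  ],
)

```text
time_s: 24.05
tcp_pos: [0.5398, 0.0775, 0.1295]
orientation: [-0.511, -3.099, -0.001]
contact_force: [0.2, -0.1, -2.0]
finger_gap: 0.0393
grasp_force: 46.9
```

drive_tool(
  series=[
    [30,[0,0,0],0],
    [30,[0,0,0],0],
    [30,[0,0,0],0],
  ],
)

```text
time_s: 24.35
tcp_pos: [0.5397, 0.0727, 0.1298]
orientation: [-0.523, -3.098, 0.001]
contact_force: [-0.3, -0.1, -3.3]
finger_gap: 0.0389
grasp_force: 46.9
```

```bash
python3 - <<'E'
from h import *
f=grab('wrist','w10.png')
c=recess(f,(.4645,.1),54,90)
plan(c[0],c[1],.0396,71)
E
```

```text
recess [464.7 100.5] [57.1 56.9] -20.0
shift [8.   0.14 9.03] yaw -0.1 q7 1.03 tcp [0.5398 0.0729 0.1299] hy 70.9 t 24.4
```

View pics/w10.png

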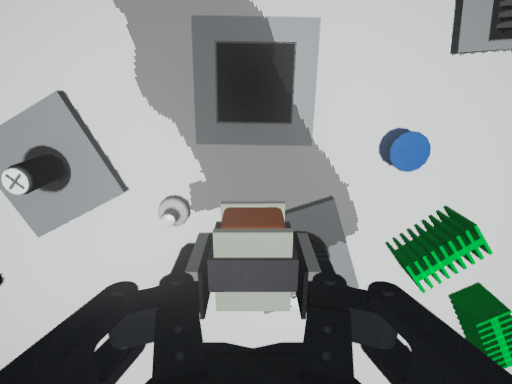

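The square recess is at (255,83), measured at 57 mm. The transformer is held square between the pads.

drive_tool(
  series=[
    [30,[4,0.1,0],0.5],
    [30,[8,0.1,1],0.5],
    [30,[8,0.1,4],0.5],
    [30,[8,0.1,7],0.5],
    [30,[8,0.1,7.9],0.5],
    [30,[8,0.1,7.9],0.5],
    [30,[8,0.1,7.9],0.5],
    [30,[8,0.1,7.9],0.5],
  ],
)

```text
time_s: 25.2
tcp_pos: [0.4655, 0.1014, 0.0519]
orientation: [0.533, 3.094, 0.001]
contact_force: [-0.2, -0.1, -2.0]
finger_gap: 0.0396
grasp_force: 46.7
```

```bash
python3 - <<'E'
from h import *
plan(.4647,.1004,.0396,70.4)
E
```

```text
shift [ 0.05 -0.12  1.23] yaw 0.1 q7 0.92 tcp [0.4655 0.1014 0.0519] hy 70.5 t 25.2
```

drive_tool(
  series=[
    [30,[0,-0.1,0.4],0],
    [30,[0,-0.1,0.8],0],
    [30,[0,-0.1,1.0],0],
    [30,[0,-0.1,1.1],0],
    [30,[0,-0.1,1.2],0],
    [30,[0,-0.1,1.25],0],
    [30,[0,-0.1,1.25],0],
  ],
)

```text
time_s: 25.9
tcp_pos: [0.4642, 0.1005, 0.0395]
orientation: [0.532, 3.096, 0.0]
contact_force: [-4.8, -1.1, 17.5]
finger_gap: 0.0389
grasp_force: 49.5
```

Contact is firm, so I'll release and rise.

drive_tool(
  series=[
    [48,[0,0,0],0],
    [60,[0,0,0],0],
    [65,[0,0,0],0],
    [80,[0,0,-2],0],
    [100,[0,0,-6],0],
    [100,[0,0,-11],0],
    [100,[0,0,-16],0],
    [100,[-5,0,-20],0],
    [100,[-8,0,-20],0],
    [100,[-8,0,-20],0],
    [100,[-8,0,-20],0],
  ],
)

```text
time_s: 27.0
tcp_pos: [0.5397, 0.0734, 0.2377]
orientation: [-0.534, -3.095, 0.001]
contact_force: [-0.6, 0.4, -1.0]
finger_gap: 0.0857
grasp_force: 0.0
```

```bash
python3 - <<'E'
from h import *
grab('wrist','w11.png')
E
```

```text
(no output)
```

View pics/w11.png

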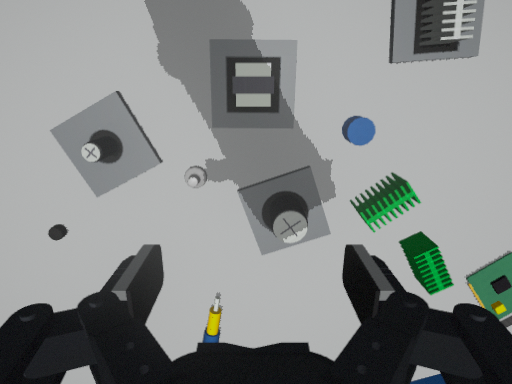

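All four parts stand in their recesses: transformer at (253,85), small cap (92,152), large cap (290,226) and heat sink (450,20). The loupe at (360,131) and nozzle at (195,178) are still in place.

```bash
python3 -c "
from bench import r
print(r.close_job())"
```

```text
the job is handed in; nothing more can be done
None
```

The job is handed in after about 27 s of robot time: all four components stand upright in their matching nests, the heat sink and transformer look squared to their recesses in the wrist images, and the loupe and nozzle were left standing where they were.

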